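# Unload the fixed-angle centrifuge rotor

## Task

The spin is over: swing the half-raised lid of the centrifuge back until it stands fully open, then draw the two orange-capped sample tubes straight out of their slanting rotor wells without wrenching them, and stand each in a free place of the white rack, down on its floor. The rotor may be turned; leave the grey-capped balance tubes in it and the blue-capped tubes in the rack. Keep the sample tubes from tipping over or dropping, and do not disturb the other things on the bench.

Things in the scene. Friction and masses are not known exactly. Their poses are not given: they have to be found in the camera images.
- centrifuge: white benchtop centrifuge, fixed, 290 deep (x) x 250 wide (y) x 112 high; origin at bench level on the rotor axis, x axis pointing to its rear (hinge side), body from x -165 to +125; round bowl opening of 208 mm diameter in its top around the origin, top of the rim 112 above the bench
- lid (a joint): angle of the lid about its rear hinge in rad: 0 shut, 0.55 to 0.95 at the start, 1.57 upright, 1.75 end stop; a stiff hinge, the lid stays where it is left; pushing it at the front edge takes about 5 N
- lid_hinge (a point): middle of the lid's hinge line, at centrifuge x +118, y 0, 116 above the bench; the line runs along the centrifuge's y
- lid_edge (a point): middle of the lower front corner of the grey lip (90 wide, 22 high, 14 deep) on the lid's free edge, 242 mm from the hinge line; the lid plate is 236 wide and 12 thick
- rotor: aluminium six-place fixed-angle rotor that turns by hand about its vertical z axis with slight friction (0.04 N m) and stays where it is left; origin on the axis 18 mm above the bench. Six tilted wells at every 60 degrees; central nut 28 wide, its top 88 above the bench
- well3 (a point): floor centre of the black well that holds balance_a. All wells lean 30 degrees from vertical, mouths towards the rotor axis; 55 deep, 18.4 inside for the 16 mm tubes, steel collar 27 wide; mouth centres 58 from the axis, 76 above the bench; the plates between wells lie a few mm below the mouths
- well5 (a point): centre of the well floor that holds balance_b
- sample_a: sample tube with an orange screw cap: 90 long, glass body 16 in diameter, cap 20 in diameter over the top 22 mm, 30 g or so; origin at the tip of its round bottom, z axis towards the cap. It starts in a rotor well, 35 mm standing out of the mouth, leaning 30.8 degrees because of the play
- sample_b: second orange-capped sample tube, like sample_a, two wells (120 degrees anticlockwise from above) farther on; the well between them is empty
- balance_a: grey-capped balance tube of the same size in the well across the rotor from sample_a, next to sample_b's; stays there
- balance_b: grey-capped balance tube in the well across the rotor from sample_b, next to sample_a's; stays there
- rack: white two-tier tube rack, fixed, 98 (x) x 146 (y) x 62 high; origin at bench level in its middle; six round places of 20 mm diameter at x -23 and +23, y -46, 0 and +46; holes in the top plate (upper face at 62) and the middle tier (upper face at 30, square 20 mm), solid floor at 8 above the bench. A standing tube's top is at 98
- place1 (a point): floor centre of the free place at rack x -23, y 0
- place2 (a point): floor centre of the free place at rack x -23, y +46
- place4 (a point): floor centre of the free place at rack x +23, y 0
- stored_a: blue-capped tube, same size, standing in the rack at x -23, y -46
- stored_b: blue-capped tube in the rack at x +23, y +46
- stored_c: blue-capped tube in the rack at x +23, y -46
- lab_timer: white timer lying on the bench to the left of the centrifuge, 66x62x18; origin under its centre
- beaker: empty beaker, 54 wide, 70 high, left of the centrifuge
- tweezers: steel tweezers in front of the rack, 11x123x10
- bottle_1: brown dropper bottle behind the rack, 33 wide, 102 high
- vial_a: small vial behind the rack, 28 wide, 59 high
- petri_dish: closed white dish right of the centrifuge's rear, 61 wide, 15 high

How it is judged:
By the outcome, as a careful person would: the job done as asked, in the order asked, and still so for the second after the job is handed in, with the robot touching nothing.
It also fails if it takes over 72 s, if anything falls off the work surface, if the arm or the gripper's body presses on something with over 40 N, if the wrist force passes 120 N, or if a joint passes its speed limit or range.

## Robot

A 6-joint arm with a two-finger parallel gripper is mounted at the origin on a cart in front of the work surface, level with it; the furniture and walls round the work are solid. World frame = base frame: x ahead of the robot, y to its left, z up, the work surface at z = 0. Lengths are in m, angles in degrees, forces in N, time in s.
With the tool pointing down it reaches from about 0.4 to 0.825 m from the base axis. Payload 7 kg.
Tool frame: the origin (TCP) lies between the finger pads; the fingertips stand 25 mm ahead of it and the grasp point (between the pads) lies 6 mm ahead of it; z points along the fingers, y is the line along which they close (so a half turn about z gives the same grasp; the last joint's range is limited). The gripper opens to 88 mm and grips with 3 to 60 N. Pads are 19 mm wide; open, the fingers measure 130 mm over their backs; the gripper's body (78 mm by 193 mm) begins 47 mm behind the grasp point.
Start: joints at [-60.441, 20.546, 0.682, 0, -70.136, -16.507], TCP at [0.152, -0.658, 0.214] pointing down, gripper open.
Joint ranges: [-176.03, 176.03], [-82.01, 121.73], [-58.28, 71.71], [-173.87, 95.51], [-174.79, -0.11], [-173.66, 173.66]. Speed limits (degrees/s): [136.94, 136.94, 172.46, 180, 180, 180].

## Interface

Orientations are given as [roll, pitch, yaw] about the fixed x, y, z axes, in that order (R = Rz(yaw) Ry(pitch) Rx(roll)).
In Python, from plant import status, optics, job gives the robot as it stands. The module is installed in compiled form; this text tells all that it offers.
- The arm moves only by the tool jog_arm, called as name(argument=value, ...) on one line, values as JSON. Schema: {"type":"object","properties":{"segments":{"type":"string"},"only":{"type":"string"},"quiet":{"type":"boolean"},"lines":{"type":"string"}},"required":["segments"],"additionalProperties":false}. segments is a string of 1 to 8 rows, one to a line, with the numbers parted by spaces; each row has 5 numbers: dx, dy, dz in units of 50 mm, then a turn about the tool's z in units of 10 degrees, then the finger opening in m; each row is the pose to reach, as a shift and turn from the pose commanded when the call began, along the tool's axes at that moment; what a row does not reach only later rows make up. A row lasts 1/8 s, in which the tool goes at most 0.0625 m and 10.7 degrees, less where a joint would pass 70% of its speed; a pose out of reach is approached as far as the arm can. The fingers move at their own pace and stop on an object; the grip force is fixed at half the most. Time passes only in rows, so rows that do not move let the fingers close. The tool returns the time, the measured TCP pose, the force, the opening and the grip force at its end. only (a regular expression) keeps the lines of the reply that match it, lines (a string "A,B") keeps lines A to B, and quiet returns only ok. Input that does not fit is refused with a message, and nothing moves.
- status.get_obs(): the state, without advancing time (a new reading comes with each control period).
- optics.snapshot(name): name is "scene" or "top" or "wrist"; returns a dict with "frame" (400x640x3 uint8, red, green, blue), "z_map" (400x640 float32, m along the optical axis (not along the pixel's ray), 0 where there is no reading), "fovy" (degrees; the focal length in pixels is half the picture's height over the tangent of half this angle, whatever the lens; pixels are square), "cx", "cy" (the principal point, pixels), "R" (3x3) and "t" (3): a world point X has camera coordinates R X + t; the wrist camera has in their place "T_tool_cam" (4x4, takes a point from camera to tool coordinates, whose origin is the TCP and whose axes are the flange's). Camera axes: x right, y down, z forward; pixel columns grow to the right and rows downward; lengths in m; the calibration is good to about 2 mm. A picture is of the moment at which its call begins: read the wrist's pose just before it.
- job.close_job(): hands the job in; it is judged then, once.
The state is a dict: "clock": time; "joint_pos": joint angles; "qvel": joint speeds; "tau": joint torques, N m; "tool_pos": TCP position; "orientation": TCP orientation; "force": force on the tool from outside, world axes, zero at the start; "moment": the same for the moment, N m; "opening": finger opening in m; "gripper_force": force on a finger pad.
Only numpy, scipy, OpenCV 4.12 (cv2) and the standard library are available. Lean on these libraries where they do the work, as an engineer would, in place of code of your own. Each camera call takes 0.05 s, during which the arm holds its last target. There are 200 camera calls.

## Working session

There is one attempt and no reset: what is moved stays moved. The work goes in short steps, Python scripts to look and compute and a tool call to move; the robot and the scene stay as the last step left them, time stands still between calls to the robot, and variables do not carry over. Pictures are saved under pics/ and viewed, at most 10 in all, crops included, and the job is handed in when it is done.

```bash
mkdir -p pics; ls; cat > h.py <<'E'
import numpy as np,cv2
from plant import status,optics,job
from scipy.spatial.transform import Rotation as Ro
def K(s): f=200/np.tan(np.radians(s["fovy"])/2); return f,s["cx"],s["cy"]
def pose(o=None):
    o=o or status.get_obs()
    T=np.eye(4);T[:3,:3]=Ro.from_euler('xyz',o["orientation"],degrees=True).as_matrix();T[:3,3]=o["tool_pos"];return T
def snap(n):
    T=pose(); s=optics.snapshot(n); f,cx,cy=K(s)
    z=s["z_map"].astype(float); v,u=np.mgrid[:400,:640]
    P=np.dstack([(u-cx)/f*z,(v-cy)/f*z,z])
    if n=="wrist": M=T@s["T_tool_cam"]; W=P@M[:3,:3].T+M[:3,3]
    else: W=(P-s["t"])@s["R"]
    W[z==0]=np.nan
    return s,s["frame"],W
def save(n,im,k=1):
    cv2.imwrite("pics/"+n+".png",cv2.resize(im[:,:,::-1],None,fx=k,fy=k))
E
python3 - <<'E'
from h import *
print(status.get_obs())
for n in("scene","top","wrist"):
    s,im,W=snap(n); save(n+"0",im,1.25); np.savez("/tmp/"+n,im=im,W=W)
    if n!="wrist": print(n,s["fovy"],s["R"].round(3).tolist(),s["t"].round(3))
    else: print(s["T_tool_cam"].round(3).tolist())
E
```

```text
pics
{'clock': 0.0, 'joint_pos': array([-6.04415853e+01,  2.05921552e+01,  6.33980489e-01, -2.04764496e-02,
       -7.01356458e+01, -1.65056694e+01]), 'qvel': array([-0.00413952, -0.06520321,  0.02658685,  0.05233809, -0.00568844,
        0.08983174]), 'tau': array([ 6.10137395e-04, -5.82725322e+01,  2.93051791e+01,  6.99672371e+00,
        7.16711045e-03, -1.24096709e-04]), 'tool_pos': array([ 0.15229293, -0.65707314,  0.21301503]), 'orientation': array([ 1.79904576e+02, -8.20213591e-03, -1.66954221e+02]), 'force': array([-0.18848777, -0.4943723 , -0.1443784 ]), 'moment': array([-0.05240749, -0.03190808,  0.01914238]), 'gripper_force': 0.0, 'opening': 0.08751888841685031}
scene 53.561545593680016 [[-0.996, -0.09, 0.005], [-0.073, 0.777, -0.625], [0.053, -0.623, -0.781]] [0.555 0.057 1.036]
top 52.490246055542734 [[0.011, -1.0, -0.022], [-0.992, -0.008, -0.129], [0.129, 0.024, -0.991]] [0.047 0.556 1.024]
[[-0.0, -0.956, -0.292, 0.079], [1.0, -0.001, 0.002, -0.0], [-0.002, -0.292, 0.956, -0.171], [0.0, 0.0, 0.0, 1.0]]
```

View pics/scene0.png

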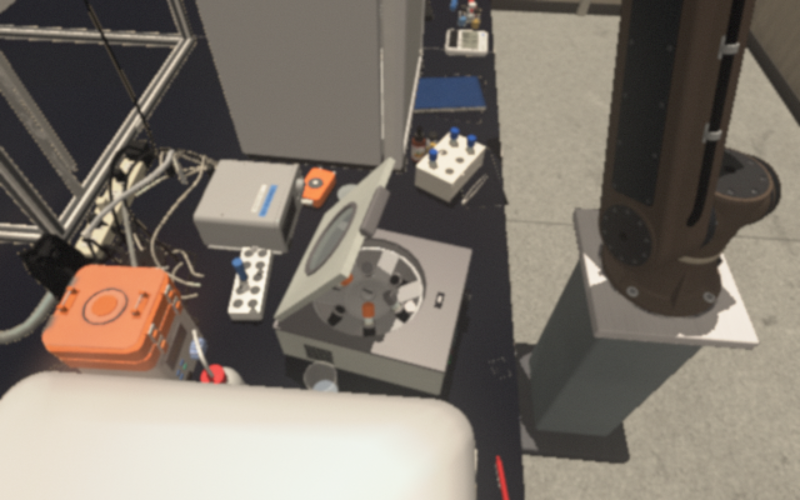

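View pics/top0.png

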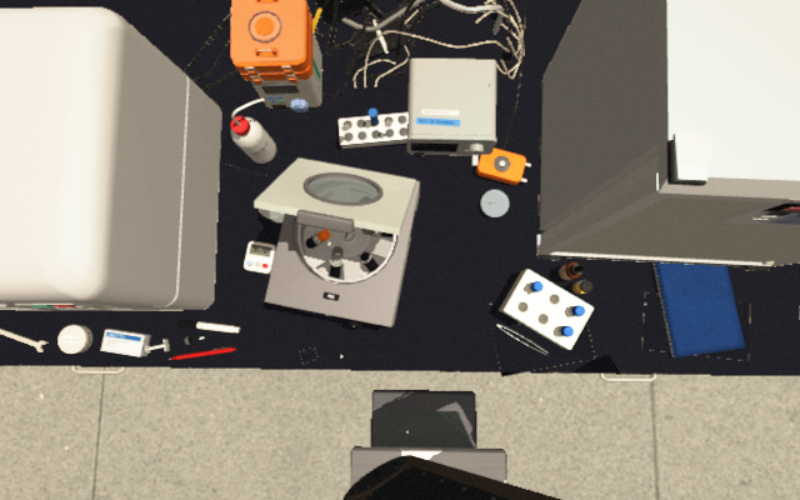

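The scene picture shows the lid half raised over the rotor, with orange caps at (345,280) and (368,308). In the top picture the centrifuge's front corners are at about (265,303) and (392,326). The lid lip is at (325,222), one orange cap at (324,236), and the rack is centred at (546,308) with blue caps at (537,286), (579,310) and (567,331). Next I fit their poses.

```bash
python3 - <<'E'
from h import *
D={n:np.load(f"/tmp/{n}.npz") for n in("scene","top")}
for n,d in D.items():
    W=d["W"];im=d["im"].astype(int);x,y,z=W[...,0],W[...,1],W[...,2]
    # rack top
    m=(abs(z-.062)<.004)&(x>.3)&(x<.62)&(y<-.15)&(y>-.5)
    nl,lab,st,c=cv2.connectedComponentsWithStats(m.astype(np.uint8)); k=1+np.argmax(st[1:,4])
    p=W[lab==k][:,:2]; r=cv2.minAreaRect((p*1000).astype(np.float32)); print(n,"rack",r,np.median(W[lab==k][:,2]))
    # blue caps
    b=(im[...,2]>im[...,0]+50)&(z>.08)&(z<.11)&(x<.65)
    nl,lab,st,c=cv2.connectedComponentsWithStats(b.astype(np.uint8))
    for i in range(1,nl):
        if st[i,4]>15: print(" blue",np.nanmean(W[lab==i],0).round(4),st[i,4])
    m=(abs(z-.112)<.006)&(x>.3)&(x<.75)&(abs(y)<.3)
    nl,lab,st,c=cv2.connectedComponentsWithStats(m.astype(np.uint8)); k=1+np.argmax(st[1:,4])
    p=W[lab==k]; r=cv2.minAreaRect((p[:,:2]*1000).astype(np.float32)); print(n,"cent",r,np.median(p[:,2]),st[k])
    print(cv2.boxPoints(r).round(0).tolist())
    o=(im[...,0]>im[...,2]+60)&(im[...,0]>130)&(z>.05)&(z<.16)&(x<.75)&(abs(y)<.3)
    nl,lab,st,c=cv2.connectedComponentsWithStats(o.astype(np.uint8))
    for i in range(1,nl):
        if st[i,4]>6: print(" orange",np.nanmean(W[lab==i],0).round(4),st[i],c[i])
    # lid plane
    m=(z>.15)&(z<.36)&(x>.4)&(x<.9)&(y>-.12)&(y<.25)
    nl,lab,st,c=cv2.connectedComponentsWithStats(m.astype(np.uint8)); k=1+np.argmax(st[1:,4])
    p=W[lab==k]; mu=p.mean(0);u,s,v=np.linalg.svd(p-mu,full_matrices=0); print("lid",mu,v[2],s/len(p)**.5,p.min(0),p.max(0),p[p[:,2].argmax()])
E
```

```text
scene rack ((441.2337646484375, -237.87625122070312), (158.0628662109375, 99.30116271972656), 59.55250930786133) 0.0628578503659437
 blue [ 0.4376 -0.2876  0.0983] 29
 blue [ 0.3982 -0.2638  0.0984] 28
 blue [ 0.4843 -0.2067  0.0981] 25
scene cent ((567.624267578125, 170.76541137695312), (252.6862030029297, 289.349609375), 79.54701232910156) 0.11236523437797863 [ 218  183  159  105 5352]
[[402.0, 73.0], [687.0, 20.0], [733.0, 269.0], [448.0, 321.0]]
 orange [0.6243 0.1572 0.102 ] [273 220   9   8  35] [277.88571429 223.77142857]
 orange [0.5804 0.2174 0.1024] [290 244   9  10  86] [294.01162791 248.39534884]
lid [0.61742624 0.15734755 0.25239496] [ 0.77898403 -0.14159843  0.61084676] [0.06591416 0.05837598 0.00396664] [0.55038505 0.03257154 0.15003354] [0.70998089 0.24997871 0.31939468] [0.57746215 0.1954116  0.31939468]
top rack ((441.7903747558594, -236.8827667236328), (154.52197265625, 98.67941284179688), 59.393035888671875) 0.06229968343541345
 blue [ 0.4851 -0.2069  0.0966] 55
 blue [ 0.4384 -0.2856  0.0964] 61
 blue [ 0.3994 -0.2623  0.0967] 60
top cent ((568.5877075195312, 171.52688598632812), (250.32606506347656, 289.7472229003906), 79.47992706298828) 0.11264770620258238 [ 220  145  117  117 4309]
[[403.0, 75.0], [688.0, 22.0], [734.0, 268.0], [449.0, 321.0]]
 orange [0.5816 0.2118 0.1043] [254 184  10   9  70] [258.88571429 187.72857143]
lid [0.61902238 0.14788034 0.24923668] [-0.78221022  0.14333541 -0.60630202] [0.06464144 0.0590422  0.00359583] [0.55077334 0.03206982 0.15001192] [0.71097866 0.24994059 0.32126855] [0.57257371 0.16980701 0.32126855]
```

```bash
cat >> h.py <<'E'
C=np.array([.5877,.1675]); CA=np.radians(-10.5)
def cent(x,y,z): c,s=np.cos(CA),np.sin(CA); return np.array([C[0]+c*x-s*y,C[1]+s*x+c*y,z])
def rel(targets,base=None):
    """targets: (xyz world, yaw deg of tool x). prints tool-axis shifts from current pose"""
    T=pose() if base is None else base
    y0=np.degrees(np.arctan2(T[1,0],T[0,0]))
    for p,yaw in targets:
        d=T[:3,:3].T@(np.array(p)-T[:3,3]); t=-((yaw-y0+180)%360-180)
        print(d.round(4).tolist(),round(t,1), "n>=%.1f"%max(np.linalg.norm(d)/.0625,abs(t)/10.7))
E
python3 - <<'E'
from h import *
rel([((.42,-.35,.32),180),(cent(-60,0,315)*1 if 0 else cent(-.062,0,.315),169.5)])
E
```

```text
[-0.3301, 0.239, -0.1065] 13.0 n>=6.7
[-0.5534, 0.73, -0.1009] 23.5 n>=14.7
```

The manual's scale: shifts go in units of 50 mm and turns go in units of 10 degrees. Converting my numbers, 0.1 m is 2, -0.345 m is -6.9, 23.5 degrees is 2.35.

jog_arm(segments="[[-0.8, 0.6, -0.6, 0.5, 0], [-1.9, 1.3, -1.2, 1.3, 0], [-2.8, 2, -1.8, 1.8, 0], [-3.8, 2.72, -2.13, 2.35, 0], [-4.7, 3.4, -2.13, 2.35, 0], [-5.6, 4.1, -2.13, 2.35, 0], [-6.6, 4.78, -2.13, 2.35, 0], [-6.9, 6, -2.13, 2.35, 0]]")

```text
refused: segments: the value is not of type 'string' (schema: type "string"). Nothing was moved.
```

Refused on format, not on reach. It needs rows one to a line, with the numbers parted by spaces.

jog_arm(segments="-0.8 0.6 -0.6 0.5 0\n-1.9 1.3 -1.2 1.3 0\n-2.8 2 -1.8 1.8 0\n-3.8 2.72 -2.13 2.35 0\n-4.7 3.4 -2.13 2.35 0\n-5.6 4.1 -2.13 2.35 0\n-6.6 4.78 -2.13 2.35 0\n-6.9 6 -2.13 2.35 0")

```text
clock: 1.15
tool_pos: [0.4226, -0.286, 0.3191]
orientation: [180.0, -0.1, 169.6]
force: [0.7, 0.6, 0.2]
opening: 0.0131
gripper_force: 0.0
```

```bash
python3 - <<'E'
from h import *
rel([(cent(-.075,0,.315),169.5)])
E
```

```text
[-0.0053, 0.476, 0.0042] 0.1 n>=7.6
```

jog_arm(segments="-0.02 1.2 0.04 0 0\n-0.04 2.4 0.08 0 0\n-0.06 3.6 0.08 0 0\n-0.1 4.8 0.08 0 0\n-0.1 6 0.08 0 0\n-0.1 7.2 0.08 0 0\n-0.1 8.4 0.08 0 0\n-0.1 9.52 0.08 0 0")

```text
clock: 2.15
tool_pos: [0.5118, 0.1816, 0.3165]
orientation: [180.0, 0.0, 169.6]
force: [0.9, -0.9, 0.2]
opening: 0.0001
gripper_force: 0.0
```

```bash
python3 - <<'E'
from h import *
s,im,W=snap("scene"); save("scene1",im[60:320,160:520],2)
rel([(cent(-.045,0,.315),169.5)])
th=np.linspace(.917,1.75,9)
T=pose()
for t in th:
    p=cent(.118-.242*np.cos(t)-.0095,0,.116+.242*np.sin(t)+.007); print(round(t,2),end=' '); rel([(p,169.5)],T)
E
```

```text
[-0.0318, -0.0051, 0.0003] 0.2 n>=0.5
0.92 [-0.0381, -0.0052, 0.0002] 0.2 n>=0.6
1.02 [-0.0589, -0.0052, -0.0141] 0.2 n>=1.0
1.13 [-0.081, -0.0053, -0.0261] 0.2 n>=1.4
1.23 [-0.1042, -0.0053, -0.0358] 0.2 n>=1.8
1.33 [-0.1284, -0.0054, -0.043] 0.2 n>=2.2
1.44 [-0.1531, -0.0055, -0.0476] 0.2 n>=2.6
1.54 [-0.1782, -0.0055, -0.0497] 0.2 n>=3.0
1.65 [-0.2034, -0.0056, -0.0491] 0.2 n>=3.3
1.75 [-0.2284, -0.0057, -0.0459] 0.2 n>=3.7
```

View pics/scene1.png

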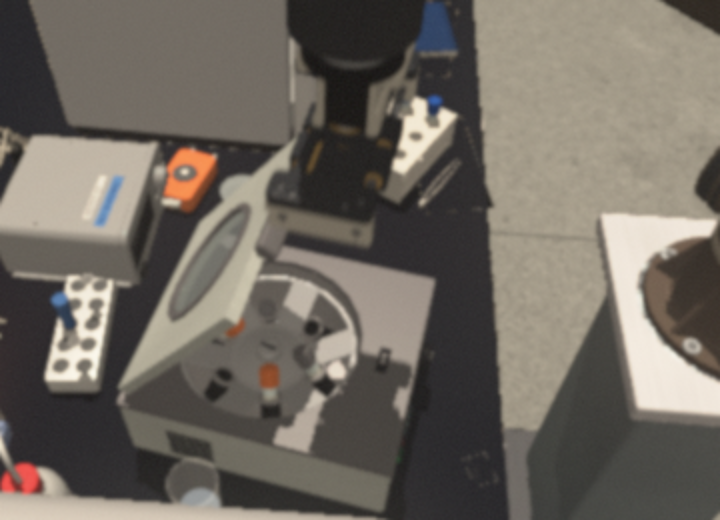

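The fingers stand just in front of the lip at (270,240), with the body above the lid edge. Pushing along the arc.

Converted, -0.128 m is -2.56, -0.066 m is -1.32.

jog_arm(segments="-0.4 -0.1 0 0 0\n-0.76 -0.1 0 0 0\n-1.04 -0.1 -0.18 0 0\n-1.32 -0.1 -0.36 0 0\n-1.62 -0.1 -0.52 0 0\n-1.92 -0.1 -0.66 0 0\n-2.24 -0.1 -0.76 0 0\n-2.56 -0.1 -0.86 0 0")

```text
clock: 3.2
tool_pos: [0.6382, 0.1495, 0.3596]
orientation: [180.0, 0.0, 169.4]
force: [-0.5, 0.5, -0.0]
opening: 0.0004
gripper_force: 0.0
```

```bash
python3 - <<'E'
from h import *
print(status.get_obs()["force"])
s,im,W=snap("top"); save("top1",im[60:280,150:400],2.4)
E
```

```text
[-0.5038187   0.51050009 -0.00268145]
```

View pics/top1.png

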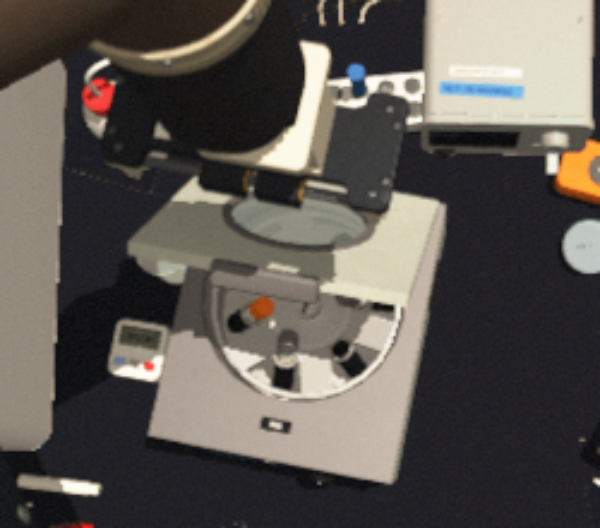

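The lid has not moved: the lip is still at (265,280) in the crop, and the fingers passed over it. I measure the lid edge more precisely.

```bash
python3 - <<'E'
from h import *
d=np.load("/tmp/top.npz");W=d["W"]
Rc=np.array([[np.cos(CA),np.sin(CA)],[-np.sin(CA),np.cos(CA)]])
for v in range(150,192,3):
    p=W[v,258]; print("top",v,(Rc@(p[:2]-C)*1000).round(0),(p[2]*1000).round(0),d["im"][v,258])
d=np.load("/tmp/scene.npz");W=d["W"]
for u in range(280,320,3):
    p=W[160,u]; print("scn",u,(Rc@(p[:2]-C)*1000).round(0),(p[2]*1000).round(0),d["im"][160,u])
E
```

```text
top 150 [53. 37.] 221.0 [133 134 120]
top 153 [44. 33.] 233.0 [137 139 126]
top 156 [35. 29.] 245.0 [132 132 121]
top 159 [23. 21.] 272.0 [116 106  97]
top 162 [15. 18.] 281.0 [215 208 182]
top 165 [ 7. 15.] 288.0 [213 205 180]
top 168 [-0. 11.] 299.0 [213 206 180]
top 171 [-9.  6.] 313.0 [131 122 111]
top 174 [-16.   4.] 318.0 [152 139 127]
top 177 [-21.   4.] 314.0 [130 118 109]
top 180 [-26.   3.] 310.0 [125 116 102]
top 183 [ 2. 55.] 68.0 [121  98  85]
top 186 [-11.  45.] 108.0 [165  66   8]
top 189 [-18.  42.] 112.0 [169  73  18]
scn 280 [ 50. -79.] 230.0 [186 179 159]
scn 283 [ 38. -66.] 246.0 [184 176 158]
scn 286 [ 27. -54.] 262.0 [190 183 162]
scn 289 [ 16. -42.] 277.0 [188 182 161]
scn 292 [  6. -32.] 290.0 [187 181 161]
scn 295 [ -3. -22.] 303.0 [184 177 158]
scn 298 [-13. -12.] 316.0 [136 127 117]
scn 301 [-18. -12.] 318.0 [130 121 114]
scn 304 [-22. -18.] 313.0 [123 114 107]
scn 307 [-27. -22.] 310.0 [119 111 105]
scn 310 [  48. -301.] 4.0 [70 64 62]
scn 313 [  41. -307.] -0.0 [52 46 50]
scn 316 [  32. -306.] 4.0 [53 49 49]
scn 319 [  24. -310.] 2.0 [51 46 49]
```

Converted, 0.145 m is 2.9, 0.12 m is 2.4.

jog_arm(segments="0.8 0 0 0 0\n1.6 0 0 0 0\n2.4 0 0 0 0\n2.9 0 0 0 0\n2.9 0 0.6 0 0\n2.9 0 1.2 0 0\n2.9 0 1.2 0 0")

```text
clock: 4.12
tool_pos: [0.4936, 0.1761, 0.2977]
orientation: [-179.8, -0.2, 169.5]
force: [1.5, -0.3, 0.7]
opening: 0.0004
gripper_force: 0.0
```

```bash
python3 - <<'E'
from h import *
o=status.get_obs();t=np.array(o["tool_pos"]);print(t,o["orientation"])
Rc=np.array([[np.cos(CA),np.sin(CA)],[-np.sin(CA),np.cos(CA)]])
print("tcp local",Rc@(t[:2]-C))
for n in("scene","top"):
    s,im,W=snap(n); q=(W[...,:2]-C)@Rc.T; z=W[...,2]
    m=(q[...,0]>-.13)&(q[...,0]<-.03)&(abs(q[...,1])<.12)&(z>.2)&(z<.45)
    p=np.c_[q[m],z[m]]
    for zz in np.arange(.24,.45,.015):
        k=abs(p[:,2]-zz)<.0075
        if k.sum()>2: print(n,zz.round(3),k.sum(),(p[k].min(0)*1000).round(0),(p[k].max(0)*1000).round(0))
E
```

```text
[0.49361745 0.17607661 0.2977266 ] [-1.79847052e+02 -1.61580651e-01  1.69455699e+02]
tcp local [-0.09407009 -0.00871218]
scene 0.375 125 [-129.  -90.  376.] [-56.  81. 382.]
scene 0.39 505 [-130.  -91.  383.] [-55.  81. 397.]
scene 0.405 895 [-130.  -90.  398.] [-54.  89. 412.]
scene 0.42 1497 [-130. -102.  413.] [-55.  89. 427.]
scene 0.435 260 [-120.  -26.  428.] [-70.  10. 442.]
scene 0.45 147 [-120.  -16.  443.] [-72.  10. 450.]
top 0.39 82 [-125.  -71.  393.] [-62. -45. 397.]
top 0.405 14 [-122. -104.  398.] [-55. -46. 412.]
top 0.42 1153 [-130. -104.  414.] [-54. -50. 427.]
top 0.435 53 [-117.  -58.  428.] [-69. -51. 442.]
top 0.45 21 [-112.  -58.  443.] [-72. -57. 449.]
```

```bash
python3 - <<'E'
from h import *
s,im,W=snap("wrist"); save("wrist1",im,1.25); np.savez("/tmp/wrist",im=im,W=W)
E
```

```text
(no output)
```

View pics/wrist1.png

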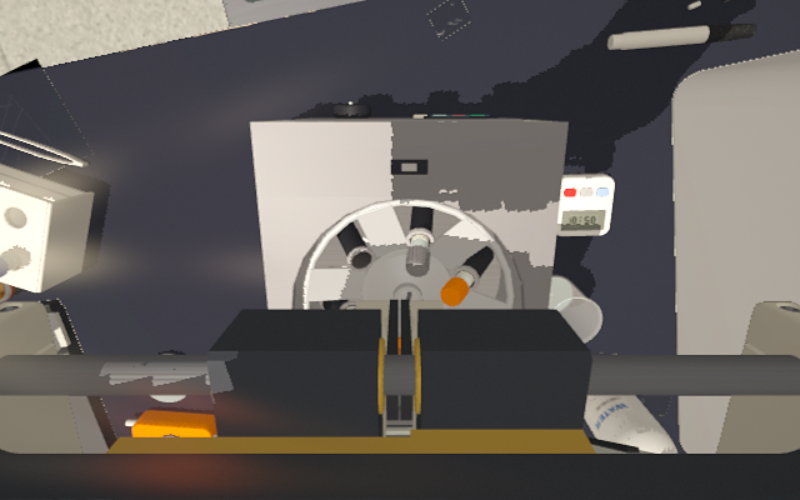

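The wrist picture shows the closed fingers at (400,300–350) and the rotor in front of them, with an orange cap at (455,290). The lid is hidden behind the carriages. I push again, tips lower, in small steps with force checks.

Converted, -0.07 m is -1.4, -0.05 m is -1.

jog_arm(segments="-0.6 0.16 0 0 0\n-1 0.16 0 0 0\n-1.2 0.16 0 0 0\n-1.4 0.16 0 0 0")

```text
clock: 4.78
tool_pos: [0.5624, 0.1729, 0.3024]
orientation: [180.0, -0.2, 169.6]
force: [-35.7, 9.8, 44.5]
opening: 0.0004
gripper_force: 28.6
```

jog_arm(segments="-0.2 0 0 0 0\n-0.4 0 0 0 0")

```text
clock: 5.03
tool_pos: [0.582, 0.1694, 0.3137]
orientation: [179.7, 0.4, 169.8]
force: [-55.9, 8.2, 92.1]
opening: 0.0007
gripper_force: 53.9
```

Upward force of 92 N: the contact is on the lip's sloped front face, so I back off at once and check the fingertip geometry.

jog_arm(segments="0.4 0 0 0 0\n0.9 0 0 0 0\n1.4 0 0 0 0")

```text
clock: 5.4
tool_pos: [0.5147, 0.1817, 0.2999]
orientation: [180.0, 0.0, 169.5]
force: [0.4, 0.7, 0.7]
opening: 0.0004
gripper_force: 0.0
```

```bash
python3 - <<'E'
from h import *
d=np.load("/tmp/wrist.npz");W=d["W"];t=np.array([0.4936,0.1761,0.2977])
Rc=np.array([[np.cos(CA),np.sin(CA)],[-np.sin(CA),np.cos(CA)]])
for u in(313,320,327,250):
  for v in range(232,350,9):
    p=W[v,u]; print(u,v,(Rc@(p[:2]-t[:2])*1000).round(0),((p[2]-t[2])*1000).round(0),d["im"][v,u])
s,im,W=snap("top"); q=(W[...,:2]-C)@Rc.T; z=W[...,2]
m=(z>.15)&(z<.335)&(q[...,0]>-.05)&(q[...,0]<.17)&(abs(q[...,1])<.12)
p=np.c_[q[m],z[m]]; mu=p.mean(0);u,s,v=np.linalg.svd(p-mu,full_matrices=0);print("lid",mu,v[2],np.arctan2(abs(v[2][0]),abs(v[2][2])),p[:,2].max(),p[:,0].min())
print(status.get_obs()["tool_pos"],status.get_obs()["force"])
E
```

```text
313 232 [89. -6.] -227.0 [159 154 145]
313 241 [-8. -2.] 17.0 [35 35 36]
313 250 [-8. -1.] 27.0 [35 35 36]
313 259 [-8. -1.] 36.0 [35 36 36]
313 268 [-8. -1.] 44.0 [37 38 38]
313 277 [-8. -1.] 52.0 [36 36 35]
313 286 [-30.  -0.] 94.0 [72 71 70]
313 295 [-29.  -0.] 97.0 [87 85 84]
313 304 [-28.  -0.] 99.0 [88 86 84]
313 313 [-25.  -0.] 99.0 [83 82 80]
313 322 [ 5. -1.] 62.0 [47 46 46]
313 331 [ 9. -1.] 62.0 [45 43 45]
313 340 [210.  -6.] -182.0 [56 55 55]
313 349 [66. -2.] 4.0 [102  85  63]
320 232 [84.  3.] -214.0 [158 152 144]
320 241 [95.  3.] -213.0 [115 111 105]
320 250 [113.   3.] -226.0 [113 109 105]
320 259 [128.   3.] -232.0 [112 107 102]
320 268 [169.   3.] -283.0 [112 104  98]
320 277 [132.   3.] -194.0 [159  85  16]
320 286 [-30.   2.] 95.0 [73 72 70]
320 295 [-29.   2.] 97.0 [88 86 83]
320 304 [-27.   2.] 98.0 [88 87 85]
320 313 [-25.   2.] 99.0 [82 82 79]
320 322 [198.   3.] -199.0 [78 74 71]
320 331 [202.   3.] -187.0 [72 67 67]
320 34
[... 594 characters left out ...]
 205]
250 241 [116. -91.] -261.0 [130 124 117]
250 250 [-37. -17.] 88.0 [40 42 44]
250 259 [-36. -16.] 92.0 [40 41 44]
250 268 [-37. -15.] 98.0 [40 42 45]
250 277 [-37. -14.] 103.0 [40 41 43]
250 286 [-36. -14.] 105.0 [46 47 50]
250 295 [-33. -14.] 104.0 [46 46 50]
250 304 [-31. -14.] 104.0 [48 48 51]
250 313 [-29. -14.] 105.0 [48 49 51]
250 322 [-27. -14.] 105.0 [47 49 51]
250 331 [-24. -15.] 105.0 [50 49 50]
250 340 [-22. -15.] 104.0 [53 50 51]
250 349 [-19. -15.] 105.0 [87 73 49]
lid [ 0.04805767 -0.02111542  0.24591523] [-0.83393226  0.00247429 -0.55186128] 0.9861997885830767 0.32868461395973275 -0.01858615399065275
[0.51252111 0.18185275 0.30041835] [-4.21697892 -1.20700983 -1.79137777]
```

View pics/wrist0.png

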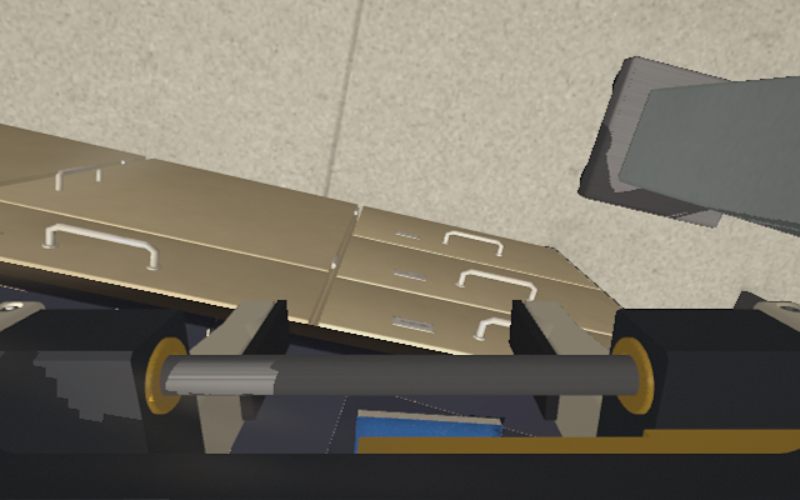

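Both wrist views put the fingertips at row 240, about 14 mm above the reported TCP. The scene depth puts the body bottom about 79 mm above it. So the real fingers sit about 39 mm higher than the text says, which explains the miss. I redo the push with the TCP lower to match.

```bash
python3 - <<'E'
from h import *
T=pose();print(T[:3,3])
for t in [.917,.98,1.05,1.13,1.21,1.3,1.4,1.5,1.6,1.7,1.75,1.78]:
    p=cent(.118-.242*np.cos(t)-.0095,0,.116+.242*np.sin(t)-.037); print(round(t,2),end=' '); rel([(p,169.5)],T)
E
```

```text
[0.51252111 0.18185275 0.30041835]
0.92 [-0.0379, -0.0005, 0.0293] 0.0 n>=0.8
0.98 [-0.0502, -0.0005, 0.0204] 0.0 n>=0.9
1.05 [-0.0646, -0.0005, 0.0115] 0.0 n>=1.1
1.13 [-0.0818, -0.0005, 0.0025] 0.0 n>=1.3
1.21 [-0.0996, -0.0005, -0.005] 0.0 n>=1.6
1.3 [-0.1203, -0.0005, -0.0118] 0.0 n>=1.9
1.4 [-0.1439, -0.0005, -0.0171] 0.0 n>=2.3
1.5 [-0.1679, -0.0005, -0.02] 0.0 n>=2.7
1.6 [-0.1921, -0.0005, -0.0205] 0.0 n>=3.1
1.7 [-0.2162, -0.0005, -0.0186] 0.0 n>=3.5
1.75 [-0.2282, -0.0005, -0.0167] 0.0 n>=3.7
1.78 [-0.2353, -0.0005, -0.0153] 0.0 n>=3.8
```

The manual's scale: shifts go in units of 50 mm and turns go in units of 10 degrees. Converting my numbers, -0.052 m is -1.04, -0.042 m is -0.84.

jog_arm(segments="0 0 0.52 0 0\n-0.6 0 0.52 0 0\n-0.84 0 0.52 0 0\n-1.04 0 0.4 0 0")

```text
clock: 5.95
tool_pos: [0.5658, 0.1724, 0.2791]
orientation: [-180.0, -0.2, 169.5]
force: [-4.4, 2.1, -0.8]
opening: 0.0003
gripper_force: 2.1
```

jog_arm(segments="-0.12 0 -0.08 0 0\n-0.26 0 -0.18 0 0")

```text
clock: 6.2
tool_pos: [0.5789, 0.17, 0.2882]
orientation: [-180.0, -0.1, 169.5]
force: [-2.9, 0.1, -2.5]
opening: 0.0003
gripper_force: 1.6
```

Converted, -0.127 m is -2.54, -0.103 m is -2.06.

jog_arm(segments="-0.34 0 -0.17 0 0\n-0.7 0 -0.32 0 0\n-1.1 0 -0.46 0 0\n-1.58 0 -0.56 0 0\n-2.06 0 -0.62 0 0\n-2.54 0 -0.63 0 0")

```text
clock: 6.95
tool_pos: [0.7047, 0.1468, 0.3201]
orientation: [-180.0, -0.0, 169.6]
force: [-2.9, 0.2, -3.1]
opening: 0.0001
gripper_force: 1.7
```

jog_arm(segments="-0.24 0 0.02 0 0\n-0.44 0 0.04 0 0\n-0.6 0 0.06 0 0")

```text
clock: 7.32
tool_pos: [0.7253, 0.1426, 0.3178]
orientation: [-179.8, -0.9, 169.7]
force: [-60.3, 13.0, 25.8]
opening: 0.0005
gripper_force: 31.1
```

jog_arm(segments="0.6 0 0 0 0.04\n1.6 0 0 0 0.04\n2.2 0 0 0 0.04\n2.2 0 0 0 0.04")

```text
clock: 7.82
tool_pos: [0.6249, 0.1622, 0.3195]
orientation: [179.8, 0.2, 169.7]
force: [0.2, -0.6, 0.5]
opening: 0.035
gripper_force: 0.0
```

```bash
python3 - <<'E'
from h import *
for n in("wrist","top"):
    s,im,W=snap(n); np.savez("/tmp/"+n+"2",im=im,W=W)
    if n=="wrist": save("wrist2",im,1.25)
    Rc=np.array([[np.cos(CA),np.sin(CA)],[-np.sin(CA),np.cos(CA)]])
    q=(W[...,:2]-C)@Rc.T; z=W[...,2]; im=im.astype(int)
    o=(im[...,0]>im[...,2]+60)&(im[...,0]>110)&(z>.07)&(z<.125)&(np.hypot(q[...,0],q[...,1])<.1)
    nl,lab,st,c=cv2.connectedComponentsWithStats(o.astype(np.uint8))
    for i in range(1,nl):
        if st[i,4]>15:
            p=np.c_[q[lab==i],z[lab==i]]*1000; t=p[p[:,2]>np.percentile(p[:,2],60)]
            print(n,st[i],c[i].round(0),"mean",p.mean(0).round(1),"upper",t.mean(0).round(1),p.max(0).round(0),"ang",np.degrees(np.arctan2(p.mean(0)[1],p.mean(0)[0])).round(1))
    m=(z>.15)&(z<.38)&(q[...,0]>.10)&(q[...,0]<.2)&(abs(q[...,1])<.12)
    if n=="top": p=np.c_[q[m],z[m]];print("lid pts",m.sum(),p.min(0),p.max(0)); 
    # rim ring
    m=(abs(z-.112)<.004)&(abs(q[...,0])<.09)&(abs(q[...,1])<.09)
print(pose()[:3,3])
E
```

```text
wrist [345 104  25  23 407] [357. 115.] mean [-14.7  43.  103.9] upper [-14.1  43.  108. ] [ -3.  57. 111.] ang 108.9
wrist [301 157  20  23 341] [310. 168.] mean [ 43.2  -7.5 103.8] upper [ 43.6  -7.3 107.9] [ 61.   4. 111.] ang -9.9
top [280 164  10  11  80] [284. 169.] mean [ 44.2  -9.8 103.1] upper [ 43.   -8.1 109.2] [ 63.   0. 113.] ang -12.5
top [254 184  11   9  75] [259. 188.] mean [-14.4  42.8 103.4] upper [-13.   42.5 108.3] [ -1.  60. 113.] ang 108.6
lid pts 2629 [ 0.12171042 -0.11768208  0.15053045] [0.17319626 0.03213924 0.35839229]
[0.62621601 0.16191499 0.31819557]
```

View pics/wrist2.png

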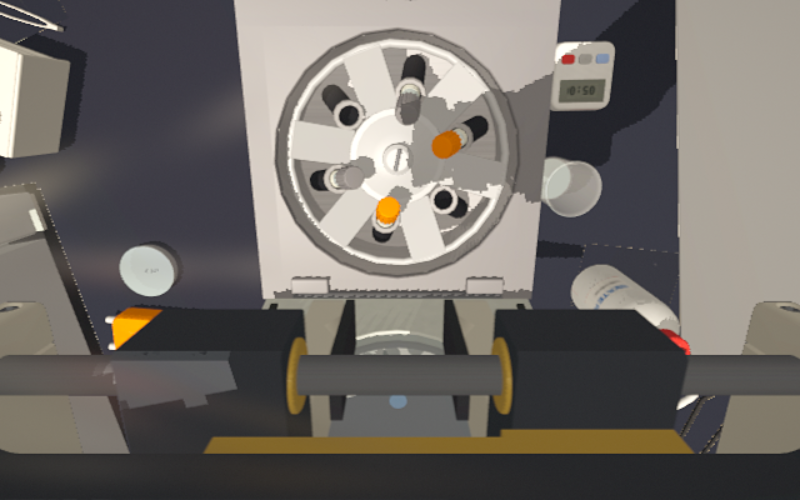

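The lid now stands fully open. The wrist picture shows all six wells: sample_a's cap at (388,208), sample_b's at (445,145), the nut at (398,157), balance tubes at (345,177) and (410,105), and empty wells at (445,200) and (347,115). I refine the rotor centre and fingertip offset, then grasp sample_a.

```bash
python3 - <<'E'
from h import *
d=np.load("/tmp/wrist2.npz");W=d["W"];im=d["im"]
Rc=np.array([[np.cos(CA),np.sin(CA)],[-np.sin(CA),np.cos(CA)]])
q=(W[...,:2]-C)@Rc.T*1000;z=W[...,2]*1000
r=np.hypot(q[...,0],q[...,1])
m=(abs(z-88)<4)&(r<25); print("nut",m.sum(),q[m].mean(0),z[m].mean())
# bowl rim inner edge: ellipse in pixels from points at z~112 near r 104 per angle
a=np.degrees(np.arctan2(q[...,1],q[...,0])); m=(z>108)&(z<118)&(r>95)&(r<115)
E=[]
for k in range(-180,180,10):
    s=m&(abs(a-k)<2)
    if s.sum(): i=r[s].argmin(); E.append(q[s][i])
E=np.array(E); A=np.c_[2*E,np.ones(len(E))]; s=np.linalg.lstsq(A,(E**2).sum(1),rcond=None)[0]; print("rim c",s[:2],np.sqrt(s[2]+s[0]**2+s[1]**2),len(E))
T=pose(); L=(W-T[:3,3])@T[:3,:3]*1000
m=(abs(L[...,1])<45)&(abs(L[...,1])>12)&(abs(L[...,0])<20)&(L[...,2]<60)&(L[...,2]>-150)
for sgn in(1,-1):
  k=m&(L[...,1]*sgn>0); p=L[k]; i=p[:,2].argsort()[-8:]; print("tip",p[i].round(0).tolist())
a_=np.radians(-10.8)
for g in((.0457,.16),(.0457,.071)):
  rel([(cent(g[0]*np.cos(a_),g[0]*np.sin(a_),g[1]),158.7)])
E
```

```text
nut 289 [0.11431631 1.48894472] 85.59423368018173
rim c [0.36373661 1.20989516] 103.09315739397664 36
tip [[11.0, 19.0, -15.0], [0.0, 18.0, -15.0], [-2.0, 18.0, -14.0], [1.0, 18.0, -14.0], [2.0, 18.0, -14.0], [-1.0, 18.0, -14.0], [10.0, 20.0, -14.0], [1.0, 18.0, -14.0]]
tip [[-1.0, -17.0, -15.0], [0.0, -17.0, -14.0], [10.0, -19.0, -14.0], [10.0, -18.0, -14.0], [10.0, -20.0, -14.0], [2.0, -17.0, -14.0], [1.0, -17.0, -14.0], [-0.0, -17.0, -13.0]]
[-0.0056, -0.0103, 0.1582] 10.9 n>=2.5
[-0.0054, -0.0104, 0.2472] 10.9 n>=4.0
```

Converted, 0.248 m is 4.96, 0.225 m is 4.5, 10.9 degrees is 1.09.

jog_arm(segments="-0.06 -0.1 1 0.6 0.035\n-0.1 -0.19 2.2 1.09 0.035\n-0.1 -0.19 3.3 1.09 0.035\n-0.1 -0.19 4 1.09 0.035\n-0.1 -0.19 4.5 1.09 0.035\n-0.1 -0.19 4.96 1.09 0.035\n-0.1 -0.19 4.96 1.09 0.035")

```text
clock: 8.8
tool_pos: [0.6285, 0.1504, 0.0664]
orientation: [-179.8, -0.1, 158.6]
force: [0.0, 0.1, 0.2]
opening: 0.0351
gripper_force: 0.0
```

```bash
python3 - <<'E'
from h import *
o=status.get_obs();print(o["tool_pos"],o["orientation"],o["force"])
s,im,W=snap("wrist"); save("wrist3",im,1.25)
E
```

```text
[0.62845588 0.15044223 0.06642701] [-1.79813857e+02 -1.48479133e-01  1.58607034e+02] [0.04788499 0.13577541 0.18008454]
```

View pics/wrist3.png

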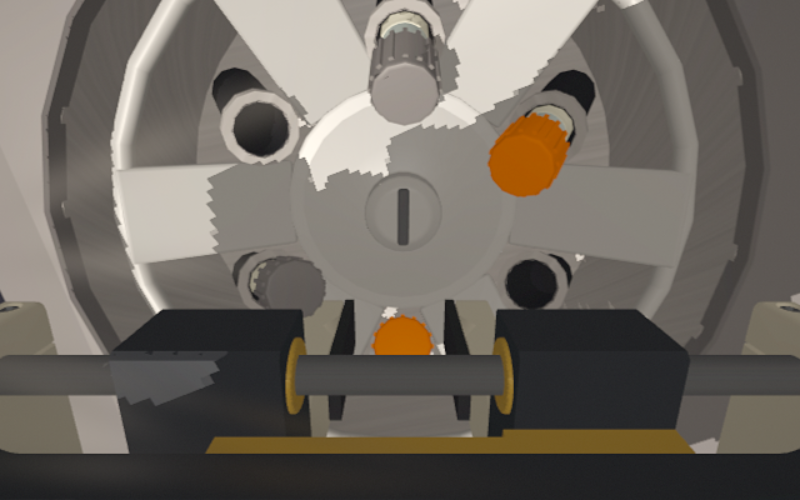

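The orange cap is centred between the fingers at (402,340) and aligned with the nut at (403,212). Closing.

jog_arm(segments="0 0 0 0 0\n0 0 0 0 0\n0 0 0 0 0\n0 0 0 0 0")

```text
clock: 9.35
tool_pos: [0.6295, 0.1516, 0.0699]
orientation: [179.9, 0.1, 158.7]
force: [0.4, -0.7, 2.9]
opening: 0.0191
gripper_force: 30.0
```

Converted, -0.0147 m is -0.294, -0.0087 m is -0.174.

jog_arm(segments="0.04 0 -0.07 0 0\n0.1 0 -0.174 0 0\n0.17 0 -0.294 0 0")

```text
clock: 9.72
tool_pos: [0.6209, 0.1545, 0.0841]
orientation: [180.0, 0.0, 158.7]
force: [3.9, -1.4, -1.7]
opening: 0.0194
gripper_force: 30.0
```

jog_arm(segments="0.08 0 -0.138 0 0\n0.16 0 -0.278 0 0\n0.24 0 -0.416 0 0\n0.32 0 -0.554 0 0\n0.41 0 -0.71 0 0\n0.49 0 -0.848 0 0")

```text
clock: 10.48
tool_pos: [0.5974, 0.1634, 0.1264]
orientation: [-180.0, -0.0, 158.7]
force: [-1.0, 0.4, -0.2]
opening: 0.0189
gripper_force: 30.0
```

Converted, -0.1 m is -2, -0.07 m is -1.4.

jog_arm(segments="0 0 -0.6 0 0\n0 0 -1.4 0 0\n0 0 -2 0 0")

```text
clock: 10.85
tool_pos: [0.5979, 0.1634, 0.228]
orientation: [180.0, 0.0, 158.7]
force: [1.0, 0.6, -0.1]
opening: 0.0189
gripper_force: 30.0
```

```bash
python3 - <<'E'
from h import *
o=status.get_obs();print(o["joint_pos"].round(1),o["tool_pos"],o["opening"])
T=pose()
rel([((.52,-.215,.20),149.8)])
s,im,W=snap("scene"); i=im.astype(int)
d=np.linalg.norm(W[...,:2]-T[:2,3],axis=2); z=W[...,2]
o=(i[...,0]>i[...,2]+50)&(i[...,0]>100)&(d<.1)&(z>.1)&(z<.4); print("orange",o.sum(),W[o].mean(0) if o.any() else 0)
o=(d<.11)&(z>.13)&(z<T[2,3]+.03); print("below",o.sum(),(T[:3,:3].T@(W[o]-T[:3,3]).T).T[np.argsort(z[o])[:12]].round(3).tolist())
E
```

```text
[  33.3   14.9   -5.5    0.   -69.6 -144.7] [0.59793283 0.16342121 0.22800168] 0.018895264369892927
[-0.0651, -0.3808, 0.0278] 8.9 n>=6.2
orange 78 [0.58864697 0.20638889 0.14736325]
below 50 [[-0.108, 0.019, 0.098], [-0.106, 0.025, 0.097], [-0.109, 0.008, 0.096], [-0.107, 0.023, 0.096], [-0.109, 0.012, 0.095], [-0.106, 0.029, 0.095], [-0.11, 0.007, 0.094], [0.01, -0.011, -0.014], [0.009, 0.009, -0.014], [0.005, 0.025, -0.017], [0.01, -0.014, -0.017], [0.011, -0.017, -0.017]]
```

Converted, 0.028 m is 0.56, -0.381 m is -7.62, 8.9 degrees is 0.89.

jog_arm(segments="-0.1 -0.8 0 0.2 0\n-0.28 -2 0 0.4 0\n-0.48 -3.2 0.2 0.6 0\n-0.68 -4.4 0.4 0.89 0\n-0.9 -5.6 0.56 0.89 0\n-1.1 -6.8 0.56 0.89 0\n-1.3 -7.62 0.56 0.89 0\n-1.3 -7.62 0.56 0.89 0")

```text
clock: 11.9
tool_pos: [0.5187, -0.2175, 0.1978]
orientation: [-180.0, -0.1, 149.5]
force: [-0.5, 0.3, 0.2]
opening: 0.0193
gripper_force: 30.0
```

```bash
python3 - <<'E'
from h import *
import time
T=pose(); s,im,W=snap("wrist"); np.savez("/tmp/w3",im=im,W=W); save("wrist4",im,1.25)
print(T[:3,3])
f,cx,cy=K(s); M=T@s["T_tool_cam"]
z=W[...,2]; m=((abs(z-.062)<.006)).astype(np.uint8)
nl,lab,st,c=cv2.connectedComponentsWithStats(m); k=1+np.argmax(st[1:,4]); print(st[k]); R=(lab==k).astype(np.uint8)
def proj(px,zz):
    d=M[:3,:3]@np.array([(px[0]-cx)/f,(px[1]-cy)/f,1]); return M[:3,3]+d*(zz-M[2,3])/d[2]
cs,h=cv2.findContours(R,cv2.RETR_CCOMP,cv2.CHAIN_APPROX_NONE)
for q,hh in zip(cs,h[0]):
    if hh[3]>=0 and cv2.contourArea(q)>150:
        (e,ax,an)=cv2.fitEllipse(q); print("hole",np.round(e),np.round(ax),proj(e,.062).round(4))
r=cv2.minAreaRect((W[R>0][:,:2]*1000).astype(np.float32)); print(r)
E
```

```text
[ 0.51868537 -0.21749823  0.19780002]
[  157    57   188   118 17472]
hole [307. 149.] [28. 32.] [ 0.4878 -0.2112  0.062 ]
hole [256. 144.] [22. 24.] [ 0.4617 -0.2475  0.062 ]
hole [193. 149.] [30. 38.] [ 0.4375 -0.2967  0.062 ]
hole [307.  90.] [25. 26.] [ 0.4456 -0.1853  0.062 ]
hole [253.  90.] [24. 26.] [ 0.4226 -0.2245  0.062 ]
hole [187.  90.] [31. 40.] [ 0.3947 -0.2718  0.062 ]
((442.5516662597656, -236.79934692382812), (153.77279663085938, 97.90863800048828), 59.513858795166016)
```

```bash
python3 - <<'E'
from h import *
L=[]
for k in range(6):
    o=status.get_obs(); L.append(np.r_[o["tool_pos"],o["orientation"][2]]); optics.snapshot("top")
L=np.array(L); print(L.round(4)); m=L.mean(0); 
T=pose(); T[:3,3]=m[:3]; T[:3,:3]=Ro.from_euler('xyz',[180,0,149.8],degrees=True).as_matrix()
x=T[:2,0]; h=np.array([.4453,-.1852])
for X,z in((.0413,.17),(.0413,.115),(.0395,.101),(.0372,.0962),(.0292,.0979),(.023,.0985),(.017,.0986),(.0109,.0971),(.0051,.0941),(0,.0903),(-.001,.0603)):
    rel([(np.r_[h+x*X,z],149.8)],T)
E
```

```text
[[  0.5191  -0.2163   0.1979 149.5862]
 [  0.5194  -0.2154   0.1979 149.6665]
 [  0.5197  -0.2148   0.198  149.7363]
 [  0.5199  -0.2144   0.198  149.7824]
 [  0.5201  -0.2143   0.1981 149.8166]
 [  0.5202  -0.2142   0.1981 149.8324]]
[0.1206, -0.0118, 0.028] -0.0 n>=2.0
[0.1206, -0.0118, 0.083] -0.0 n>=2.3
[0.1188, -0.0118, 0.097] -0.0 n>=2.5
[0.1165, -0.0118, 0.1018] -0.0 n>=2.5
[0.1085, -0.0118, 0.1001] -0.0 n>=2.4
[0.1023, -0.0118, 0.0995] -0.0 n>=2.3
[0.0963, -0.0118, 0.0994] -0.0 n>=2.2
[0.0902, -0.0118, 0.1009] -0.0 n>=2.2
[0.0844, -0.0118, 0.1039] -0.0 n>=2.1
[0.0793, -0.0118, 0.1077] -0.0 n>=2.1
[0.0783, -0.0118, 0.1377] -0.0 n>=2.5
```

jog_arm(segments="1.2 -0.12 0 0 0\n2.412 -0.256 0 0 0\n2.412 -0.256 1 0 0\n2.412 -0.256 1.66 0 0\n2.412 -0.256 1.66 0 0\n2.412 -0.256 1.66 0 0")

```text
clock: 13.0
tool_pos: [0.4104, -0.1653, 0.1162]
orientation: [180.0, 0.1, 149.8]
force: [0.2, 0.5, 0.6]
opening: 0.0191
gripper_force: 30.0
```

```bash
python3 - <<'E'
from h import *
o=status.get_obs();print(o["tool_pos"],o["orientation"]);T=pose()
s,im,W=snap("top"); save("top2",im[150:300,340:540],3)
s,im,W=snap("scene"); save("scene2",im[90:190,300:420],5)
E
```

```text
[ 0.41036979 -0.16533864  0.11618054] [1.79996267e+02 6.07711892e-02 1.49810043e+02]
```

View pics/scene2.png

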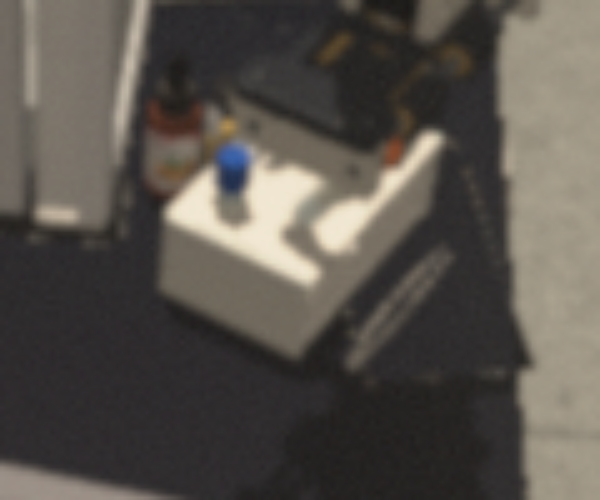

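The scene crop shows the tube hanging tilted: orange cap at (392,152), glass running down to about (305,225), just above the free place. Lowering the tip into the hole.

Converted, 0.0188 m is 0.376, 0.014 m is 0.28.

jog_arm(segments="0 0 0.08 0 0\n-0.01 0 0.16 0 0\n-0.036 0 0.28 0 0\n-0.07 0 0.35 0 0\n-0.082 0 0.376 0 0\n-0.082 0 0.376 0 0")

```text
clock: 13.85
tool_pos: [0.4128, -0.1676, 0.0961]
orientation: [-180.0, -0.0, 149.7]
force: [0.1, 0.5, -0.4]
opening: 0.0196
gripper_force: 30.0
```

jog_arm(segments="-0.08 0 -0.02 0 0\n-0.16 0 -0.034 0 0\n-0.16 0 -0.034 0 0")

```text
clock: 14.22
tool_pos: [0.4183, -0.1713, 0.0977]
orientation: [-180.0, -0.2, 149.7]
force: [-5.0, 4.0, 2.1]
opening: 0.0194
gripper_force: 30.0
```

Converted, -0.0122 m is -0.244, -0.0062 m is -0.124.

jog_arm(segments="-0.06 0 -0.006 0 0\n-0.124 0 -0.012 0 0\n-0.184 0 -0.014 0 0\n-0.244 0 -0.014 0 0")

```text
clock: 14.72
tool_pos: [0.4287, -0.1774, 0.0985]
orientation: [-180.0, -0.2, 149.7]
force: [-5.0, 3.8, 3.8]
opening: 0.0194
gripper_force: 30.0
```

jog_arm(segments="-0.06 0 0.016 0 0\n-0.122 0 0.03 0 0\n-0.18 0 0.06 0 0\n-0.238 0 0.09 0 0")

```text
clock: 15.22
tool_pos: [0.4391, -0.1835, 0.0937]
orientation: [-180.0, -0.2, 149.7]
force: [-5.1, 3.0, 3.2]
opening: 0.0195
gripper_force: 30.0
```

jog_arm(segments="-0.05 0 0.04 0 0\n-0.102 0 0.076 0 0\n-0.102 0 0.076 0 0")

```text
clock: 15.6
tool_pos: [0.4436, -0.186, 0.0897]
orientation: [-180.0, -0.2, 149.7]
force: [-4.6, 2.4, -2.8]
opening: 0.0191
gripper_force: 30.0
```

Converted, 0.008 m is 0.16, -0.004 m is -0.08.

jog_arm(segments="-0.04 0.014 0.04 0 0\n-0.08 0.026 0.08 0 0\n-0.08 0.026 0.16 0 0")

```text
clock: 15.98
tool_pos: [0.448, -0.1872, 0.0823]
orientation: [-179.9, -0.1, 149.7]
force: [-4.2, 2.1, 2.7]
opening: 0.0189
gripper_force: 30.0
```

jog_arm(segments="0 0 0.08 0 0\n0 0 0.16 0 0\n0.02 0 0.24 0 0")

```text
clock: 16.35
tool_pos: [0.4481, -0.1868, 0.0706]
orientation: [-180.0, -0.0, 149.8]
force: [-3.4, 2.3, 1.4]
opening: 0.0192
gripper_force: 30.0
```

Converted, 0.008 m is 0.16, 0.004 m is 0.08.

jog_arm(segments="0.02 0 0.08 0 0\n0.04 0 0.16 0 0\n0.04 0 0.16 0 0")

```text
clock: 16.73
tool_pos: [0.447, -0.1857, 0.0622]
orientation: [180.0, 0.0, 149.8]
force: [-0.1, 0.2, -0.5]
opening: 0.0193
gripper_force: 30.0
```

jog_arm(segments="0 0 0.03 0 0\n0 0 0.06 0 0\n0 0 0.06 0 0")

```text
clock: 17.1
tool_pos: [0.4468, -0.1857, 0.0594]
orientation: [180.0, 0.0, 149.8]
force: [-0.4, 1.0, -0.2]
opening: 0.0192
gripper_force: 30.0
```

jog_arm(segments="0 0 0.03 0 0\n0 0 0.03 0 0")

```text
clock: 17.35
tool_pos: [0.4475, -0.186, 0.059]
orientation: [180.0, 0.1, 149.8]
force: [-1.7, 0.1, 9.4]
opening: 0.0191
gripper_force: 30.0
```

jog_arm(segments="0 0 0.03 0 0\n0 0 0.03 0 0")

```text
clock: 17.6
tool_pos: [0.4483, -0.1862, 0.0587]
orientation: [180.0, 0.2, 149.8]
force: [-4.3, 0.2, 21.5]
opening: 0.0192
gripper_force: 30.0
```

Floor contact. I ease off, release and rise.

jog_arm(segments="0 0 -0.04 0 0\n0 0 -0.04 0 0.034\n0 0 -0.04 0 0.034\n0 0 -0.04 0 0.034\n0 0 -0.4 0 0.034\n0 0 -1.4 0 0.034\n0 0 -2.6 0 0.034")

```text
clock: 18.48
tool_pos: [0.4455, -0.1856, 0.1868]
orientation: [-179.9, -0.2, 149.7]
force: [0.9, -0.7, -0.6]
opening: 0.0345
gripper_force: 0.0
```

```bash
python3 - <<'E'
from h import *
a=np.radians(109.2); f=lambda r,z:cent(r*np.cos(a),r*np.sin(a)+.001,z)
print(status.get_obs()["tool_pos"],status.get_obs()["joint_pos"].round(0))
s,im,W=snap("top"); i=im.astype(int); z=W[...,2]
o=(i[...,0]>i[...,2]+60)&(i[...,0]>120)&(z>.07)&(z<.125)&(W[...,0]<.55)
print(o.sum(),W[o].mean(0),z[o].max())
rel([((.50,-.05,.25),220),(f(.0457,.25),278.7)])
E
```

```text
[ 0.44551731 -0.18558141  0.18679383] [   1.    4.  -25.   -0.  -62. -121.]<stdin>:6: RuntimeWarning: Mean of empty slice.
  ret = um.true_divide(
Traceback (most recent call last):
ValueError: zero-size array to reduction operation maximum which has no identity
```

```bash
python3 - <<'E'
from h import *
a=np.radians(109.2); f=lambda r,z:cent(r*np.cos(a),r*np.sin(a)+.001,z)
print(pose()[:3,3])
rel([((.53,.0,.24),215),(f(.0457,.24),278.7)])
E
```

```text
[ 0.44984715 -0.18683345  0.19579052]
[0.0241, 0.2019, -0.044] -65.2 n>=6.1
[0.0874, 0.4123, -0.0442] -128.9 n>=12.0
```

jog_arm(segments="0 0.2 -0.6 -0.5 0.036\n0 1 -0.88 -1.5 0.036\n0 1.8 -0.88 -2.5 0.036\n0.16 2.5 -0.88 -3.5 0.036\n0.32 3.2 -0.88 -4.5 0.036\n0.48 4 -0.88 -5.5 0.036\n0.7 4.7 -0.88 -6.5 0.036\n0.9 5.4 -0.88 -7.5 0.036")

```text
clock: 19.52
tool_pos: [0.5437, 0.0715, 0.23]
orientation: [180.0, -0.0, -134.9]
force: [0.1, 0.0, 0.0]
opening: 0.0357
gripper_force: 0.0
```

jog_arm(segments="0 0 0 -1 0.036\n0 0 0 -2 0.036\n0 0 0 -3 0.036\n0 0 0 -4 0.036\n0 0 0 -5 0.036")

```text
clock: 20.15
tool_pos: [0.5435, 0.0703, 0.2299]
orientation: [180.0, -0.0, -84.9]
force: [0.3, 0.1, 0.4]
opening: 0.036
gripper_force: 0.0
```

```bash
python3 - <<'E'
from h import *
a=np.radians(109.2); f=lambda r,z:cent(r*np.cos(a),r*np.sin(a)+.001,z)
print(pose()[:3,3])
rel([(f(.0457,.24),278.7)])
s,im,W=snap("top"); i=im.astype(int); z=W[...,2]
o=(i[...,0]>i[...,2]+60)&(i[...,0]>120)&(z>.05)&(z<.125)&(W[...,0]<.75)&(W[...,1]>-.3)&(W[...,1]<.3)
nl,lab,st,c=cv2.connectedComponentsWithStats(o.astype(np.uint8))
for k in range(1,nl):
    if st[k,4]>10: print(st[k],W[lab==k].mean(0).round(4),W[lab==k].max(0).round(4))
E
```

```text
[0.54350114 0.07026782 0.22993617]
[-0.1395, -0.05, -0.0101] -3.6 n>=2.4
[415 243   9   9  65] [ 0.4412 -0.1803  0.0935] [ 0.4512 -0.1723  0.1015]
```

Converted, -0.195 m is -3.9, -0.155 m is -3.1, -3.6 degrees is -0.36.

jog_arm(segments="-1 -0.24 0 -0.36 0.036\n-2 -0.5 0 -0.36 0.036\n-3.1 -0.8 0 -0.36 0.036\n-3.9 -1 0 -0.36 0.036\n-3.9 -1 0 -0.36 0.036\n-3.9 -1 0 -0.36 0.036")

```text
clock: 20.95
tool_pos: [0.577, 0.2686, 0.2297]
orientation: [179.9, -0.0, -81.7]
force: [0.5, -0.2, -0.6]
opening: 0.0358
gripper_force: 0.0
```

```bash
python3 - <<'E'
from h import *
T=pose(); s,im,W=snap("wrist"); i=im.astype(int); save("wrist5",im,1.25)
Rc=np.array([[np.cos(CA),np.sin(CA)],[-np.sin(CA),np.cos(CA)]])
q=(W[...,:2]-C)@Rc.T*1000; z=W[...,2]*1000; r=np.hypot(q[...,0],q[...,1])
o=(i[...,0]>i[...,2]+60)&(i[...,0]>110)&(z>70)&(z<125)&(r<90)
nl,lab,st,c=cv2.connectedComponentsWithStats(o.astype(np.uint8))
for k in range(1,nl):
    if st[k,4]>30:
        p=np.c_[q[lab==k],z[lab==k]]; t=p[p[:,2]>np.percentile(p[:,2],60)]
        print(st[k],"mean",p.mean(0).round(1),"upper",t.mean(0).round(1),p.max(0).round(0),np.degrees(np.arctan2(p.mean(0)[1],p.mean(0)[0])))
m=(abs(z-88)<4)&(r<25); print("nut",q[m].mean(0)); 
for ang in(107,109.2,111):
  a=np.radians(ang); f=lambda r,z:cent(r*np.cos(a),r*np.sin(a)+.001,z); rel([(f(.0457,.16),ang-10.5+180)])
E
```

```text
[311 102  26  33 667] mean [-13.9  42.8 104. ] upper [-14.1  42.8 108. ] [ -3.  59. 111.] 107.99541652708075
nut [-0.03855388  0.75525653]
[0.0544, 0.0022, 0.0701] 1.8 n>=1.4
[0.0544, 0.0039, 0.0701] -0.4 n>=1.4
[0.0545, 0.0054, 0.0701] -2.2 n>=1.4
```

Converted, 0.16 m is 3.2, 0.0544 m is 1.088, 0.3 degrees is 0.03.

jog_arm(segments="0.6 0.04 0.2 0 0.036\n1.088 0.066 1 0.03 0.036\n1.088 0.066 2 0.03 0.036\n1.088 0.066 2.7 0.03 0.036\n1.088 0.066 3.2 0.03 0.036\n1.088 0.066 3.2 0.03 0.036\n1.088 0.066 3.2 0.03 0.036")

```text
clock: 21.88
tool_pos: [0.5827, 0.2142, 0.0718]
orientation: [-179.9, 0.0, -82.0]
force: [0.0, 0.1, -0.4]
opening: 0.036
gripper_force: 0.0
```

```bash
python3 - <<'E'
from h import *
o=status.get_obs();print(o["tool_pos"],o["orientation"],o["force"])
a=np.radians(108.5); f=lambda r,z:cent(r*np.cos(a),r*np.sin(a)+.001,z); rel([(f(.0457,.07),278)])
T=pose(); s,im,W=snap("wrist"); i=im.astype(int); save("wrist6",im,1.25)
L=(W-T[:3,3])@T[:3,:3]*1000
o=(i[...,0]>i[...,2]+60)&(i[...,0]>110)&(abs(L[...,1])<25)&(abs(L[...,0])<40); print("cap in tool",o.sum(),L[o].mean(0),L[o].min(0),L[o].max(0))
E
```

```text
[0.58273616 0.21421105 0.07180988] [-1.79904080e+02  2.65265246e-02 -8.19900390e+01] [ 0.045311    0.10661279 -0.37537503]
[0.0003, 0.0013, 0.0018] 0.0 n>=0.0
cap in tool 2514 [ 14.29247439   1.74165467 -55.64911059] [ -35.98771641  -24.97659772 -106.53376432] [36.2368111  24.72894543 59.07951697]
```

Converted, 0.001 m is 0.02.

jog_arm(segments="0 0.02 0.02 0 0\n0 0.02 0.02 0 0\n0 0.02 0.02 0 0\n0 0.02 0.02 0 0")

```text
clock: 22.42
tool_pos: [0.5812, 0.2144, 0.0698]
orientation: [-180.0, 0.0, -81.9]
force: [-0.0, 0.2, 3.1]
opening: 0.0193
gripper_force: 30.0
```

jog_arm(segments="0.04 0.02 -0.05 0 0\n0.1 0.02 -0.154 0 0\n0.17 0.02 -0.274 0 0")

```text
clock: 22.8
tool_pos: [0.5811, 0.2057, 0.0834]
orientation: [180.0, 0.0, -81.9]
force: [0.3, 2.3, 0.5]
opening: 0.0192
gripper_force: 30.0
```

jog_arm(segments="0.08 0 -0.138 0 0\n0.16 0 -0.278 0 0\n0.24 0 -0.416 0 0\n0.32 0 -0.554 0 0\n0.41 0 -0.71 0 0\n0.49 0 -0.848 0 0\n0.49 0 -1.8 0 0\n0.49 0 -2.8 0 0")

```text
clock: 23.8
tool_pos: [0.5841, 0.1807, 0.224]
orientation: [179.9, -0.1, -82.0]
force: [0.3, 1.5, -0.2]
opening: 0.0195
gripper_force: 30.0
```

```bash
python3 - <<'E'
from h import *
print(pose()[:3,3])
h=np.array([.4222,-.2247]); x=np.array([np.cos(np.radians(284.8)),np.sin(np.radians(284.8))])
rel([((.47,-.05,.22),284.8),(np.r_[h+x*.04,.22],284.8)])
E
```

```text
[0.58413522 0.18074718 0.2239783 ]
[0.2125, 0.1453, 0.0044] -6.8 n>=4.1
[0.4185, 0.2124, 0.0048] -6.8 n>=7.5
```

The manual's scale: shifts go in units of 50 mm and turns go in units of 10 degrees. Converting my numbers, 0.05 m is 1, 0.405 m is 8.1, -2 degrees is -0.2.

jog_arm(segments="0.6 0.4 0 -0.2 0\n1.6 1 0 -0.4 0\n2.6 1.7 0 -0.6 0\n3.6 2.4 0 -0.68 0\n4.7 3 0 -0.68 0\n5.8 3.4 0 -0.68 0\n7 3.8 0 -0.68 0\n8.1 4.16 0 -0.68 0")

```text
clock: 24.8
tool_pos: [0.4344, -0.2507, 0.2237]
orientation: [-180.0, -0.0, -75.1]
force: [1.4, -0.3, -0.8]
opening: 0.0192
gripper_force: 30.0
```

jog_arm(segments="0.27 0.088 0.6 0 0\n0.27 0.088 1 0 0\n0.27 0.088 1 0 0\n0.27 0.088 1 0 0\n0.27 0.088 1 0 0")

```text
clock: 25.42
tool_pos: [0.4353, -0.2627, 0.1742]
orientation: [-179.9, -0.1, -75.1]
force: [-0.1, -0.6, -1.0]
opening: 0.0189
gripper_force: 30.0
```

```bash
python3 - <<'E'
from h import *
for k in range(3): optics.snapshot("top")
T=pose();print(T[:3,3],status.get_obs()["orientation"],status.get_obs()["opening"])
h=np.array([.4222,-.2247]); x=T[:2,0]
T[:3,:3]=Ro.from_euler('xyz',[180,0,284.8],degrees=True).as_matrix(); x=T[:2,0]
for X,z in((.040,.115),(.038,.101),(.036,.0962),(.0292,.0979),(.023,.0985),(.017,.0986),(.0109,.0971),(.0051,.0941),(0,.0903),(-.001,.0603)):
    rel([(np.r_[h+x*X,z],284.8)],T)
E
```

```text
[ 0.43497587 -0.26267424  0.17373347] [-1.79941102e+02 -3.06444016e-02 -7.51121598e+01] 0.019455327075420845
[0.0, 0.0027, 0.0587] -0.0 n>=0.9
[-0.002, 0.0027, 0.0727] -0.0 n>=1.2
[-0.004, 0.0027, 0.0775] -0.0 n>=1.2
[-0.0108, 0.0027, 0.0758] -0.0 n>=1.2
[-0.017, 0.0027, 0.0752] -0.0 n>=1.2
[-0.023, 0.0027, 0.0751] -0.0 n>=1.3
[-0.0291, 0.0027, 0.0766] -0.0 n>=1.3
[-0.0349, 0.0027, 0.0796] -0.0 n>=1.4
[-0.04, 0.0027, 0.0834] -0.0 n>=1.5
[-0.041, 0.0027, 0.1134] -0.0 n>=1.9
```

Converted, 0.0587 m is 1.174, 0.0027 m is 0.054.

jog_arm(segments="0 0.054 0.6 0 0\n0 0.054 1.174 0 0\n0 0.054 1.174 0 0\n-0.01 0.054 1.32 0 0\n-0.04 0.054 1.454 0 0\n-0.08 0.054 1.55 0 0\n-0.08 0.054 1.55 0 0")

```text
clock: 26.45
tool_pos: [0.4307, -0.2595, 0.0954]
orientation: [180.0, 0.0, -75.1]
force: [0.5, 0.2, 0.0]
opening: 0.019
gripper_force: 30.0
```

jog_arm(segments="-0.068 0 -0.02 0 0\n-0.136 0 -0.034 0 0\n-0.136 0 -0.034 0 0")

```text
clock: 26.82
tool_pos: [0.43, -0.2537, 0.0982]
orientation: [-179.9, -0.1, -75.1]
force: [0.7, -5.9, 1.1]
opening: 0.019
gripper_force: 30.0
```

Converted, -0.0122 m is -0.244, -0.0092 m is -0.184.

jog_arm(segments="-0.06 0 -0.006 0 0\n-0.124 0 -0.012 0 0\n-0.184 0 -0.014 0 0\n-0.244 0 -0.014 0 0")

```text
clock: 27.32
tool_pos: [0.4276, -0.2425, 0.0995]
orientation: [-179.9, -0.2, -75.1]
force: [-0.1, -6.6, 4.3]
opening: 0.0191
gripper_force: 30.0
```

jog_arm(segments="-0.06 0 0.016 0 0\n-0.122 0 0.03 0 0\n-0.18 0 0.06 0 0\n-0.238 0 0.09 0 0")

```text
clock: 27.82
tool_pos: [0.4239, -0.2304, 0.0943]
orientation: [-179.9, -0.1, -75.1]
force: [0.1, -5.8, 2.2]
opening: 0.0192
gripper_force: 30.0
```

jog_arm(segments="-0.05 0 0.04 0 0\n-0.102 0 0.076 0 0\n-0.102 0 0.076 0 0")

```text
clock: 28.2
tool_pos: [0.4224, -0.2252, 0.0902]
orientation: [-179.9, -0.1, -75.1]
force: [1.8, -4.8, -1.0]
opening: 0.0188
gripper_force: 30.0
```

Converted, 0.008 m is 0.16, -0.004 m is -0.08.

jog_arm(segments="-0.04 0 0.04 0 0\n-0.08 0 0.08 0 0\n-0.08 0 0.16 0 0")

```text
clock: 28.58
tool_pos: [0.4215, -0.2216, 0.0825]
orientation: [-179.9, -0.1, -75.1]
force: [-0.4, -5.1, 2.5]
opening: 0.0187
gripper_force: 30.0
```

jog_arm(segments="0 0 0.08 0 0\n0 0 0.16 0 0\n0.02 0 0.24 0 0")

```text
clock: 28.95
tool_pos: [0.4214, -0.2224, 0.0702]
orientation: [-180.0, -0.1, -75.1]
force: [-0.0, -4.6, 3.5]
opening: 0.0189
gripper_force: 30.0
```

Converted, 0.009 m is 0.18, 0.008 m is 0.16.

jog_arm(segments="0.02 0 0.08 0 0\n0.04 0 0.16 0 0\n0.04 0 0.18 0 0\n0.04 0 0.18 0 0")

```text
clock: 29.45
tool_pos: [0.4211, -0.2236, 0.0603]
orientation: [180.0, 0.0, -75.2]
force: [0.9, -0.7, -0.9]
opening: 0.0193
gripper_force: 30.0
```

jog_arm(segments="0 0 0.03 0 0\n0 0 0.06 0 0\n0 0 0.06 0 0")

```text
clock: 29.82
tool_pos: [0.4219, -0.2242, 0.0584]
orientation: [-180.0, -0.1, -75.1]
force: [-0.9, -0.4, 8.8]
opening: 0.019
gripper_force: 30.0
```

Converted, -0.001 m is -0.02, -0.17 m is -3.4.

jog_arm(segments="0 0 -0.02 0 0\n0 0 -0.02 0 0.03\n0 0 -0.02 0 0.03\n0 0 -0.02 0 0.03\n0 0 -0.4 0 0.03\n0 0 -1.4 0 0.03\n0 0 -2.6 0 0.03\n-1 0 -3.4 0 0.03")

```text
clock: 30.82
tool_pos: [0.41, -0.1778, 0.2292]
orientation: [-179.9, -0.1, -75.4]
force: [1.5, 1.6, 0.3]
opening: 0.0301
gripper_force: 0.0
```

jog_arm(segments="-1.2 0 -0.4 0 0.03\n-2.4 0 -0.4 0 0.03\n-3.6 0 -0.4 0 0.03\n-3.6 0 -0.4 0 0.03")

```text
clock: 31.32
tool_pos: [0.3621, 0.0012, 0.2472]
orientation: [-179.9, 0.1, -74.6]
force: [0.2, 0.4, 0.2]
opening: 0.0299
gripper_force: 0.0
```

```bash
python3 - <<'E'
from h import *
print(status.get_obs()["tool_pos"])
s,im,W=snap("top"); save("top3",im[110:310,180:520],2.3)
i=im.astype(int); z=W[...,2]
o=(i[...,0]>i[...,2]+60)&(i[...,0]>120)&(z>.05)&(z<.125)&(W[...,0]<.75)&(W[...,1]>-.4)&(W[...,1]<.3)
b=(i[...,2]>i[...,0]+50)&(z>.08)&(z<.11)&(W[...,0]<.65)
for n,m in(("o",o),("b",b)):
    nl,lab,st,c=cv2.connectedComponentsWithStats(m.astype(np.uint8))
    for k in range(1,nl):
        if st[k,4]>10: print(n,st[k],W[lab==k].mean(0).round(4),W[lab==k].max(0).round(4))
E
```

```text
[0.36211968 0.00118796 0.24715553]
o [415 243   9   9  65] [ 0.4414 -0.1803  0.0939] [ 0.4511 -0.1724  0.1017]
o [434 250  11   9  73] [ 0.424  -0.2287  0.0937] [ 0.4343 -0.2188  0.1017]
b [426 225   9   8  57] [ 0.4852 -0.2068  0.0969] [ 0.4947 -0.1976  0.1019]
b [459 245   9   8  61] [ 0.4384 -0.2856  0.0963] [ 0.4467 -0.2772  0.1028]
b [449 261  10   8  59] [ 0.3995 -0.2624  0.097 ] [ 0.408  -0.2545  0.1029]
```

View pics/top3.png

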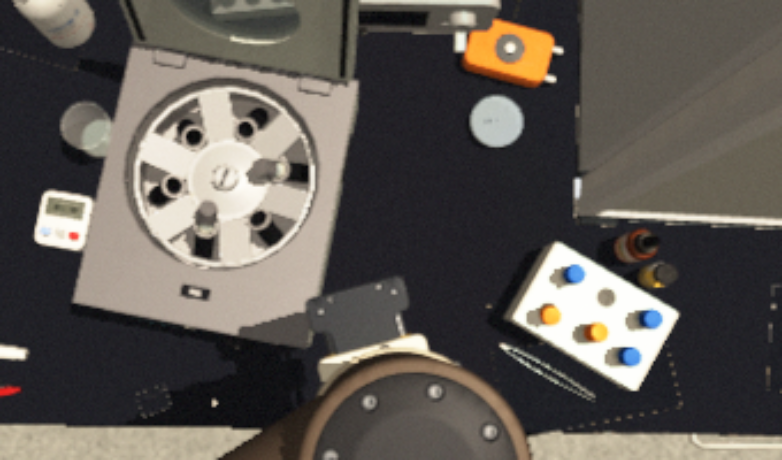

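The top picture shows both orange caps seated in the rack at (549,314) and (597,332), level with the three blue ones. The balance tubes are still in the rotor at (265,172) and (205,220), the lid is open, and nothing else has moved.

```bash
python3 -c "
from plant import job
print(job.close_job())"
```

```text
the job is handed in; nothing more can be done
None
```

The lid stands fully open and both orange-capped tubes stand on the rack floor. The balance and blue-capped tubes are in place, and the job was handed in at about 31 s; two early lid pushes peaked near 108 N and 60 N before I backed off.

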